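# Uncap a sample jar and present its base to the inspection camera

## Robot

A 6-joint arm with a two-finger parallel gripper is mounted at the origin on a cart in front of the work surface, level with it; the furniture and walls round the work are solid. World frame = base frame: x ahead of the robot, y to its left, z up, the work surface at z = 0. Lengths are in m, angles in rad, forces in N, time in s.
With the tool pointing down it reaches from about 0.25 to 0.775 m from the base axis. Payload 4 kg.
Tool frame: the origin (TCP) lies between the finger pads; the fingertips stand 8 mm ahead of it and the grasp point (between the pads) lies 11 mm behind it; z points along the fingers, y is the direction in which the jaws open and shut (so a half turn about z gives the same grasp; the last joint's range is limited). The gripper opens to 85 mm and grips with 20 to 120 N. Pads are 22 mm wide; open, the fingers measure 114 mm over their backs; the gripper's body (76 mm by 85 mm) begins 54 mm behind the grasp point. The pads swing forward as they close: fully open they stand 13 mm farther back than shut.
Start: joints at [1.094, 0.087, 1.371, -0, 1.684, -0.103], TCP at [0.201, 0.512, 0.239] pointing down, gripper open.
Joint ranges: [-3.1, 3.1], [-0.76, 2.03], [0.27, 2.55], [-1.08, 4.22], [0.17, 2.65], [-2.57, 2.57]. Speed limits (rad/s): [2.79, 2.79, 3.14, 3.14, 3.14, 3.14].

## Interface

Orientations are given as a unit quaternion [x, y, z, w].
In Python, from station import bot, eyes, ticket, models gives the robot as it stands.
- The arm moves only by the tool send_rows, never from a script. Its argument "moves" is a list of rows, each a list of 5 numbers: the shift along the tool's x, y, z in mm, then the turn about the tool's z in rad, then the finger opening in mm, from 0 to 85.4. In form: [[x, y, z, turn, gripper], ...]. A call has 1 to 20 rows; each row shifts and turns the commanded pose from where the row before left it, along the tool's axes as they then stand; what a row does not reach is not made up. A row lasts 1/12 s, in which the tool goes at most 41.7 mm and 7.16 degrees, less where a joint would pass 70% of its speed; a pose out of reach is approached as far as the arm can. A call with a gripper value outside its range is refused whole. The fingers move at their own pace and stop on an object; "grip_force" is the grip in N (left out, the last holds). Time passes only in rows, so rows that do not move let the fingers close. It gives the time, the measured TCP pose, the force and the opening at its end, in the units of the state.
- bot.sense(): the state, without advancing time (a new reading comes with each control period).
- eyes.read_camera(name): name is "scene" or "top" or "wrist"; returns a dict with "image" (384x512x3 uint8, blue, green, red), "fovy" (degrees; the focal length in pixels is half the picture's height over the tangent of half this angle, whatever the lens; pixels are square), "cx", "cy" (the principal point, pixels), "dist" ([k1, k2, p1, p2, k3] as OpenCV has them; the pictures are not rectified), "world_from_camera" (4x4, takes a point from camera to world coordinates); the wrist camera has in their place "hand_eye" (4x4, takes a point from camera to tool coordinates, whose origin is the TCP and whose axes are the flange's). Camera axes: x right, y down, z forward; pixel columns grow to the right and rows downward; lengths in m; the calibration is good to about 2 mm. A picture is of the moment at which its call begins: read the wrist's pose just before it. There is no depth.
- ticket.job_done(): hands the job in, once; it reports no verdict.
Trained networks look in the newest picture that a camera, given by its name, has taken for a name from the list of things; names that differ only in an ending like _2 or _b are one class to them, and where a whole thing is asked for, a point or a joint stands for the part that bears it (a point fixed in the world has none). Each returns a list of dicts, best first, with "score" (0 to 1); they miss things now and then, are a little off and sometimes report something else, mostly with a low value. They report only what shows in the picture. A call takes as long as a camera call.
- models.boxes_of(camera, label): "xy" ([column, row] in pixels, amid what is visible of it).
- models.spot_point(camera, label): "xy" ([column, row] in pixels: a listed point, or the origin of a listed thing).
The state is a dict: "clock": time; "joint_positions": joint angles; "dq": joint speeds; "joint_efforts": joint torques, N m; "eef_pos": TCP position; "tool_rot": TCP orientation; "ft_force": force on the tool from outside, world axes, zero at the start; "ft_torque": the same for the moment, N m; "finger_gap": opening from 0.0 (shut) to 1.0 (fully open).
Only numpy, scipy, OpenCV 4.12 (cv2) and the standard library are available. Lean on these libraries where they do the work, as an engineer would, in place of code of your own. Each camera call takes 0.05 s, during which the arm holds its last target.

## Task

The tall sample jar is due for a check of its base: lift the loose cap off it and slip the cap over the peg of the cap stand, then take the jar out of the rack and hold it in the air with its base squarely facing the lens of the inspection camera, centred on the lens and about 80 mm in front of the glass. Finish while still holding the jar steady there; leave the two short jars standing in the rack and do not touch the camera.

Things in the scene. Friction and masses are not known exactly. Their poses are not given: they have to be found in the camera images.
- tall_jar: the tall empty white plastic sample jar, round: body 50 mm across from its base up to height 78 mm, then a shoulder narrowing to a neck 25 mm across from height 90 to the open mouth at 122 mm. 0.12 kg. Origin: centre of the base's underside; z runs up the jar's axis to the mouth. It stands 12 mm deep in a pocket of the rack (any of the three), underside 8 mm above the table, with the loose cap on its neck
- jar_mouth (a point): centre of the tall jar's mouth, 122 mm above its base on its axis
- loose_cap: black ribbed cap lying loose (not screwed) over the tall jar's neck: 37 mm across over the ribs, 24 mm tall, open below, hollow 30 mm across and 20 mm deep. 20 g. Origin: centre of the skirt's lower edge, z up through its closed top. On the jar its lower edge is 102 mm above the jar's base, its top 126 mm; it lifts straight off
- short_jar_a: short white sample jar with its cap screwed on, 50 mm across, 85 mm tall with cap; origin at the centre of its underside, z up. Stays in the rack
- short_jar_b: a second short jar, the same as short_jar_a
- jar_rack: grey rack plate fixed to the table, 85 x 275 x 20 mm, with a row of three round pockets 54 mm wide and 12 mm deep, centres 90 mm apart along its y axis (middle one at the rack's centre). Origin: centre of its underside; z up. Between it and the robot a stiff cord hangs slantwise across the table's front right corner, about 70 to 110 mm above the table and rising to the right; seen from above, the jars' axes are about 90 mm or more from it
- cap_stand: steel cap stand fixed to the table: round foot 72 mm across and 8 mm high with an upright peg 20 mm across, its rounded top at 48 mm. Origin: centre of the underside; z up. A cap slipped over the peg hangs with its inner top on the peg's end, its skirt's lower edge 28 mm above the table
- peg_top (a point): centre of the peg's upper end, 48 mm above the table
- camera_stand: inspection camera's stand, fixed to the table: foot 110 x 96 mm (from 40 mm before to 70 mm behind its origin along its x), camera and stand together 115 mm high; origin on the table vertically below the lens glass; z up, the camera faces its -x side. Do not touch
- camera_head: the camera itself, on the stand: grey housing with a white ring light 60 mm across round a black lens 36 mm across. Origin: centre of the lens glass, 105 mm above the table (the lens rim stands 2 mm proud of it). z: the line of sight out of the lens; it points to the stand's front (-x) and up, 34 degrees (0.60 rad) from vertical; the foot turns about the vertical only
- view_point (a point): the point on the line of sight 80 mm in front of the lens glass, where the centre of the jar's base should be, with the jar's axis along the line of sight and its mouth away from the camera

How it is judged:
By the outcome, as a careful person would: the job done as asked, in the order asked, and still so for the second after the job is handed in, while the arm keeps its last pose, push and grip.
It also fails if it takes over 53 s, if anything falls off the work surface, if the arm or the gripper's body presses on something with over 40 N, if the wrist force passes 120 N, or if a joint passes its speed limit or range.

## Working session

There is one attempt and no reset: what is moved stays moved. The work goes in short steps, Python scripts to look and compute and a tool call to move; the robot and the scene stay as the last step left them, time stands still between calls to the robot, and variables do not carry over. Pictures are saved under pics/ and viewed, and the job is handed in when it is done.

Besides the shell and the picture viewer there is one more tool, called as name([rows], argument=value, ...), one row to a line, values as JSON. send_rows: Moves the arm, as the interface text tells. Its arguments: {"type":"object","properties":{"moves":{"type":"array","items":{"type":"array","items":{"type":"number"}}},"grip_force":{"type":"number"}},"required":["moves"]}

```bash
ls -la; mkdir -p pics
cat > h.py <<'E'
import numpy as np, cv2
from station import bot, eyes, ticket, models
from scipy.spatial.transform import Rotation as R
def cam(name):
    s=bot.sense(); c=eyes.read_camera(name)
    h,w=c["image"].shape[:2]; f=h/2/np.tan(np.radians(c["fovy"])/2)
    K=np.array([[f,0,c["cx"]],[0,f,c["cy"]],[0,0,1]]); d=np.array(c["dist"],float)
    if "hand_eye" in c:
        T=np.eye(4);T[:3,:3]=R.from_quat(s["tool_rot"]).as_matrix();T[:3,3]=s["eef_pos"]
        W=T@np.array(c["hand_eye"])
    else: W=np.array(c["world_from_camera"])
    return dict(im=c["image"],K=K,d=d,W=W,s=s)
def ray(c,xy):
    u=cv2.undistortPoints(np.array([[xy]],float),c["K"],c["d"])[0,0]
    v=c["W"][:3,:3]@np.array([u[0],u[1],1]); return c["W"][:3,3],v/np.linalg.norm(v)
def atz(c,xy,z):
    o,v=ray(c,xy); return o+v*(z-o[2])/v[2]
def proj(c,P):
    Wi=np.linalg.inv(c["W"]); rv=cv2.Rodrigues(Wi[:3,:3])[0]
    return cv2.projectPoints(np.atleast_2d(np.array(P,float)),rv,Wi[:3,3],c["K"],c["d"])[0][:,0]
def tri(rays):
    A=np.zeros((3,3));b=np.zeros(3)
    for o,v in rays:
        M=np.eye(3)-np.outer(v,v);A+=M;b+=M@o
    p=np.linalg.solve(A,b); return p,[float(np.linalg.norm((np.eye(3)-np.outer(v,v))@(p-o))) for o,v in rays]
E
python3 - <<'E'
from h import *
print(bot.sense())
for n in ["scene","top","wrist"]:
    c=cam(n); cv2.imwrite(f"pics/{n}0.png",c["im"]); print(n,c["W"].round(3).tolist(),c["K"][0,0].round(1))
    for l in ["tall_jar","jar_mouth","loose_cap","short_jar_a","jar_rack","cap_stand","peg_top","camera_stand","camera_head","view_point"]:
        try:
            print(l,[(np.round(r["xy"],1).tolist(),round(r["score"],2)) for r in models.spot_point(n,l)][:4], [(np.round(r["xy"],1).tolist(),round(r["score"],2)) for r in models.boxes_of(n,l)][:3])
        except Exception as e: print(l,e)
E
```

```text
total 12
drwxr-xr-x  3 agent agent 4096 Dec  7 15:10 .
drwxr-xr-x 23 root  root  4096 Dec  7 15:10 ..
drwxr-xr-x  2 agent agent 4096 Dec  7 15:10 pics
{'clock': 0.0, 'joint_positions': array([ 1.09389333e+00,  8.79856704e-02,  1.37231412e+00, -2.44645627e-05,
        1.68361992e+00, -1.03098551e-01]), 'dq': array([-5.76208261e-04, -1.69085471e-03,  5.61207998e-04,  1.49119597e-03,
       -7.22962026e-05,  3.30091444e-04]), 'joint_efforts': array([ 3.21739135e-04, -3.51873207e+01, -3.13271749e+01, -2.10241733e-04,
        1.08771058e-02, -8.22539903e-07]), 'eef_pos': array([0.20061593, 0.51156503, 0.238092  ]), 'tool_rot': array([ 1.85817178e-01,  9.82583646e-01, -1.11841650e-03, -3.21064910e-04]), 'ft_force': array([-0.13977388, -0.36614822, -0.29976545]), 'ft_torque': array([-0.01806855,  0.06456234, -0.01934139]), 'finger_gap': 1.0026403691000558}
scene [[0.82, -0.377, 0.431, 0.177], [-0.573, -0.546, 0.612, -0.515], [0.005, -0.748, -0.663, 0.704], [0.0, 0.0, 0.0, 1.0]] 376.9
tall_jar [([309.3, 250.3], 0.9)] [([309.3, 240.7], 0.82)]
jar_mouth [([309.2, 214.6], 0.89)] [([306.4, 239.9
[... 1025 characters left out ...]
ar_rack [([293.8, 185.6], 0.6), ([295.2, 176.9], 0.39)] [([282.7, 186.8], 0.92)]
cap_stand [([180.4, 228.3], 0.57)] [([181.2, 230.5], 0.9)]
peg_top [([175.3, 222.6], 0.61)] [([182.2, 227.9], 0.71)]
camera_stand [([189.4, 161.5], 0.67)] [([196.7, 165.9], 0.88)]
camera_head [([190.7, 161.9], 0.61)] [([192.5, 160.8], 0.58), ([198.3, 164.2], 0.43)]
view_point [([181.9, 173.9], 0.92)] [([196.3, 161.5], 0.78)]
wrist [[0.365, 0.898, 0.244, 0.138], [0.931, -0.352, -0.096, 0.535], [-0.001, 0.263, -0.965, 0.374], [0.0, 0.0, 0.0, 1.0]] 266.6
tall_jar [] []
jar_mouth [] []
loose_cap [] []
short_jar_a [] []
jar_rack [] []
cap_stand [] []
peg_top [] []
camera_stand [] []
camera_head [] []
view_point [] []
```

Run:
```python
import cv2
a=cv2.imread("pics/scene0.png")[100:310,140:400]; cv2.imwrite("pics/scene0c.png",cv2.resize(a,None,fx=3,fy=2.8,interpolation=cv2.INTER_CUBIC)[:600,:800])
a=cv2.imread("pics/top0.png")[110:300,130:380]; cv2.imwrite("pics/top0c.png",cv2.resize(a,None,fx=3,fy=3,interpolation=cv2.INTER_CUBIC))
```

```text
(no output)
```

View pics/scene0.png

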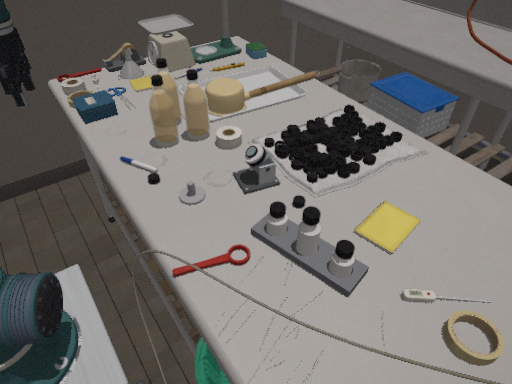

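View pics/scene0c.png

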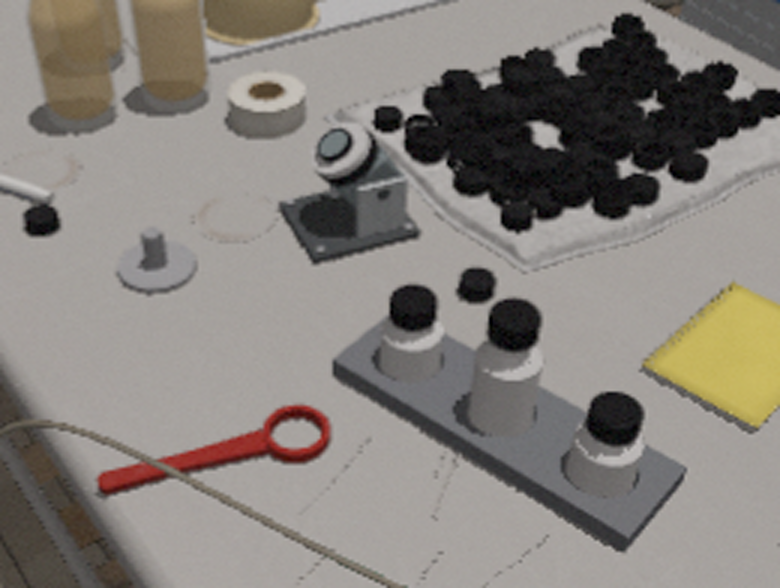

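View pics/top0c.png

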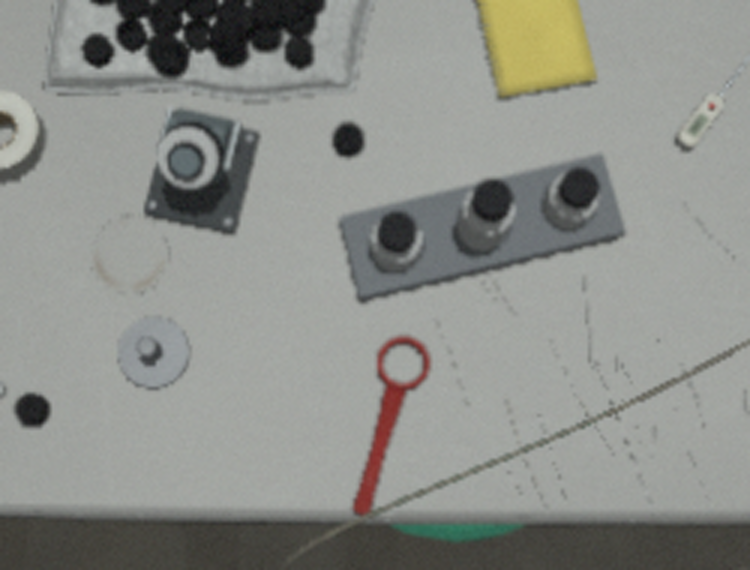

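View pics/top0.png

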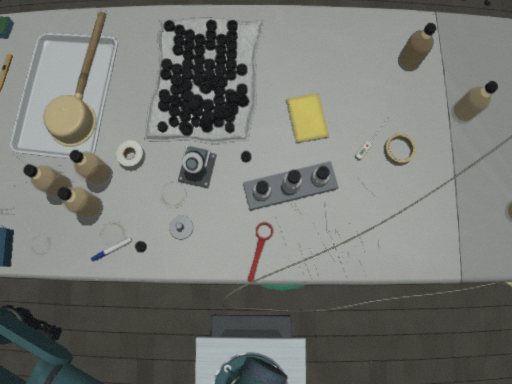

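```bash
cat > m1.py <<'E'
from h import *
S=cam("scene");T=cam("top")
print(S["s"]["clock"])
def both(n,a,b,z):
    p,r=tri([ray(S,a),ray(T,b)])
    print(n,"tri",p.round(4),np.round(r,4),"scene@z",atz(S,a,z).round(4),"top@z",atz(T,b,z).round(4))
both("cap_stand",(194.4,195.3),(180.4,228.3),0)
both("peg",(190.9,182.2),(175.3,222.6),.048)
both("jar base",(309.3,250.3),(292.8,185.1),.008)
both("mouth",(309.2,214.6),(292.8,177.1),.130)
both("loosecap",(309.1,218.7),(297.1,178.3),.110)
both("sj1",(276.4,232.5),(262.5,191.0),.008)
both("sj2",(336.4,270.5),(322.1,178.5),.008)
both("camstand",(251.4,178.9),(189.4,161.5),0)
both("camhead",(251.3,155.2),(190.7,161.9),.105)
both("view",(250.7,178.5),(181.9,173.9),.171)
E
python3 m1.py
python3 - <<'E'
import cv2
a=cv2.imread("pics/top0.png")
cv2.imwrite("pics/t_rack.png",cv2.resize(a[155:215,235:345],None,fx=7,fy=7,interpolation=cv2.INTER_CUBIC))
cv2.imwrite("pics/t_cam.png",cv2.resize(a[140:245,160:225],None,fx=5.5,fy=5.5,interpolation=cv2.INTER_CUBIC))
a=cv2.imread("pics/scene0.png")
cv2.imwrite("pics/s_cam.png",cv2.resize(a[135:215,170:290],None,fx=6.5,fy=6.5,interpolation=cv2.INTER_CUBIC))
E
```

```text
3.15
cap_stand tri [ 0.4702  0.2111 -0.001 ] [0.0057 0.0057] scene@z [0.4752 0.2086 0.    ] top@z [0.4646 0.2128 0.    ]
peg tri [0.4765 0.2225 0.0371] [0.0002 0.0002] scene@z [0.4714 0.2105 0.048 ] top@z [0.4752 0.2206 0.048 ]
jar base tri [ 0.5997 -0.1241  0.012 ] [0.0019 0.0019] scene@z [ 0.604  -0.1225  0.008 ] top@z [ 0.599  -0.1235  0.008 ]
mouth tri [ 0.5962 -0.1135  0.1242] [0.0005 0.0005] scene@z [ 0.5924 -0.1177  0.13  ] top@z [ 0.5944 -0.1128  0.13  ]
loosecap tri [ 0.5904 -0.124   0.1247] [0.0023 0.0023] scene@z [ 0.5985 -0.1132  0.11  ] top@z [ 0.5959 -0.1266  0.11  ]
sj1 tri [ 0.579  -0.0312  0.0026] [0.002 0.002] scene@z [ 0.574  -0.0343  0.008 ] top@z [ 0.5797 -0.032   0.008 ]
sj2 tri [ 0.6131 -0.2082  0.0206] [0.0051 0.0051] scene@z [ 0.6161 -0.2004  0.008 ] top@z [ 0.6206 -0.213   0.008 ]
camstand tri [ 0.6705  0.2011 -0.0263] [0.0091 0.0091] scene@z [0.6438 0.1774 0.    ] top@z [0.6718 0.1937 0.    ]
camhead tri [0.6461 0.1781 0.0841] [0.0014 0.0014] scene@z [0.6289 0.155  0.105 ] top@z [0.6417 0.1745 0.105 ]
view tri [ 0.6517  0.215  -0.0316] [0.0127 0.0127] scene@z [0.5298 0.0113 0.171 ] top@z [0.5901 0.1873 0.171 ]
```

View pics/t_rack.png

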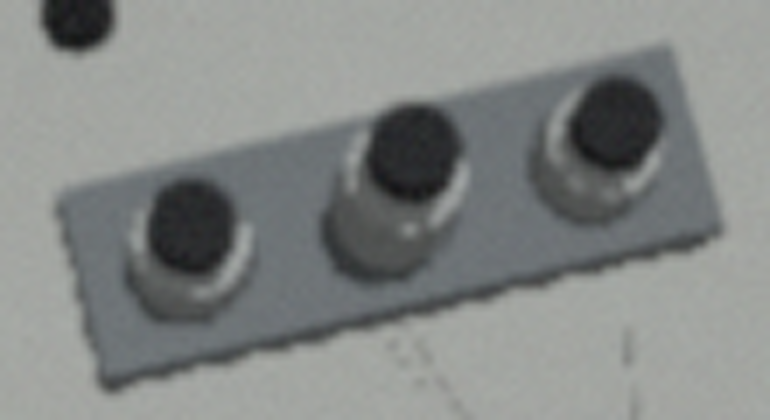

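View pics/t_cam.png

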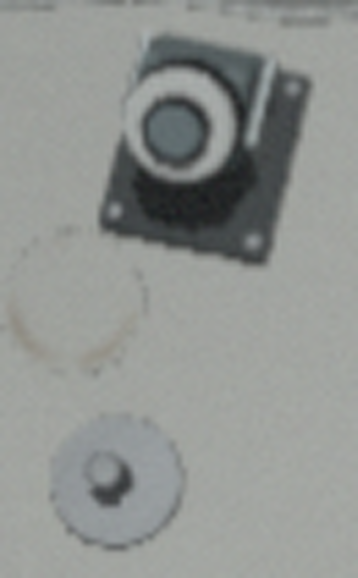

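View pics/s_cam.png

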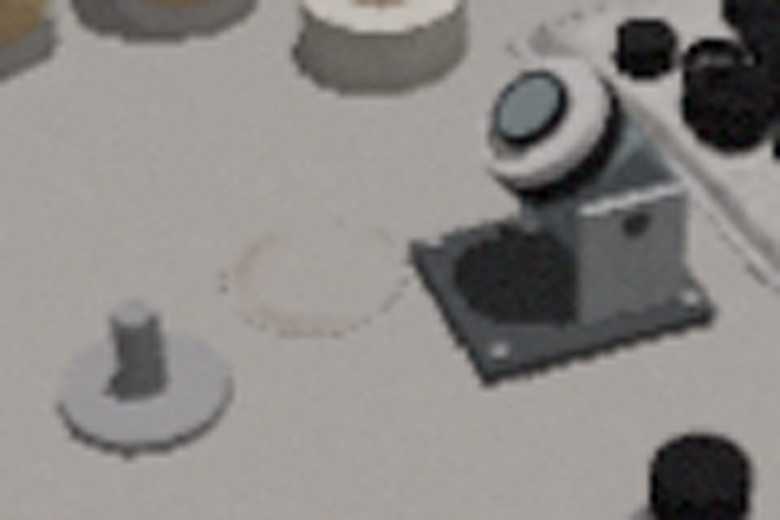

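```bash
cat > m2.py <<'E'
from h import *
S=cam("scene");T=cam("top")
def z(x,y,off,f): return (off[0]+(x+.5)/f-.5, off[1]+(y+.5)/f-.5)
tr=lambda x,y:z(x,y,(235,155),7); tc=lambda x,y:z(x,y,(160,140),5.5); sc=lambda x,y:z(x,y,(170,135),6.5)
for n,p,h in [("TL",tr(60,190),.02),("TR",tr(668,45),.02),("BR",tr(722,228),.02),("BL",tr(105,378),.02),("cap",tr(413,152),.134),("sj1",tr(190,227),.093),("sj2",tr(615,122),.093),
 ("foot",tc(118,481),.006),("peg",tc(105,468),.048),("lens",tc(176,130),.105),("cTR",tc(312,78),.006),("cBR",tc(265,265),.006),("cBL",tc(100,228),.006)]:
    print("top",n,np.round(p,1),atz(T,p,h).round(4))
for n,p,h in [("peg",sc(135,312),.048),("foot",sc(145,390),.008),("lens",sc(530,105),.105),("cL",sc(413,243),.006),("cB",sc(488,378),.006),("cR",sc(714,312),.006),("cap",(311.3,214),.134)]:
    print("scene",n,np.round(p,1),atz(S,p,h).round(4))
print("tri lens",tri([ray(S,sc(530,105)),ray(T,tc(176,130))]))
print("tri peg",tri([ray(S,sc(135,312)),ray(T,tc(105,468))]))
print("tri cap",tri([ray(S,(311.3,214)),ray(T,tr(413,152))]))
E
python3 m2.py
```

```text
top TL [243.1 181.7] [0.605  0.0265 0.02  ]
top TR [330. 161.] [ 0.6728 -0.2366  0.02  ]
top BR [337.7 187.1] [ 0.5916 -0.2579  0.02  ]
top BL [249.6 208.6] [0.5237 0.0062 0.02  ]
top cap [293.6 176.3] [ 0.5957 -0.1146  0.134 ]
top sj1 [261.7 187. ] [ 0.5735 -0.0279  0.093 ]
top sj2 [322.4 172. ] [ 0.6194 -0.2011  0.093 ]
top foot [181. 227.] [0.4677 0.21   0.006 ]
top peg [178.7 224.7] [0.4693 0.2104 0.048 ]
top lens [191.6 163.2] [0.6378 0.1718 0.105 ]
top cTR [216.3 153.8] [0.6955 0.1107 0.006 ]
top cBR [207.8 187.8] [0.5883 0.1336 0.006 ]
top cBL [177.8 181. ] [0.6083 0.2259 0.006 ]
scene peg [190.3 182.6] [0.4695 0.2099 0.048 ]
scene foot [191.9 194.6] [0.4676 0.2068 0.008 ]
scene lens [251.1 150.7] [0.6399 0.172  0.105 ]
scene cL [233.1 172. ] [0.6134 0.228  0.006 ]
scene cB [244.7 192.7] [0.5913 0.1332 0.006 ]
scene cR [279.4 182.6] [0.6962 0.1129 0.006 ]
scene cap [311.3 214. ] [ 0.5944 -0.1216  0.134 ]
tri lens (array([0.63840112, 0.17129894, 0.10578125]), [0.0008436202965042363, 0.0008436202965039966])
tri peg (array([0.46950331, 0.21044717, 0.04757597]), [0.0002073761707445522, 0.00020737617074458118])
tri cap (array([ 0.59871495, -0.11593477,  0.12635403]), [0.0012622641171563247, 0.001262264117156431])
```

```bash
cat > plan.py <<'E'
from h import *
import json,sys
def plan(start,az0,wps,grip,vmax=36.,wmax=.12):
    """wps: list of (xyz TCP m, az_x rad) ; returns rounded rows"""
    p=np.array(start)*1000; az=az0; rows=[]
    for q,a in wps:
        q=np.array(q)*1000; D=np.linalg.norm(q-p); dA=az-a
        n=int(np.ceil(max(D/vmax*1.25,abs(dA)/wmax*1.25,1)))
        p0=p.copy();az00=az
        for i in range(n):
            s=(i+1)/n; 
            # trapezoid-like profile
            r=.2; v=1/(1-r)
            f=lambda s: v*s*s/(2*r) if s<r else (v*r/2+v*(s-r) if s<1-r else 1-v*(1-s)**2/(2*r))
            t=p0+(q-p0)*f(s); ta=az00-dA*f(s)
            d=t-p; x=np.array([np.cos(az),np.sin(az),0]); y=np.array([np.sin(az),-np.cos(az),0])
            row=[round(float(d@x)),round(float(d@y)),round(float(-d[2])),round(float(az-ta),2),grip]
            p=p+row[0]*x+row[1]*y-np.array([0,0,row[2]]); az-=row[3]; rows.append(row)
    print(len(rows),json.dumps(rows).replace(" ","")); print("end",p.round(1),round(az,3)); return rows
def state():
    s=bot.sense(); m=R.from_quat(s["tool_rot"]).as_matrix()
    az=np.arctan2(m[1,0],m[0,0]); print("t",s["clock"],"tcp",s["eef_pos"].round(4),"az",round(az,4),"zz",m[:,2].round(3),"F",s["ft_force"].round(1),"gap",round(s["finger_gap"],3),"q",s["joint_positions"].round(2)); return s["eef_pos"],az
E
python3 - <<'E'
from plan import *
p,az=state()
print(az)
plan([.201,.512,.239],az,[((.597,-.115,.20),.251)],85)
E
```

```text
t 3.35 tcp [0.2009 0.512  0.2394] az 2.7678 zz [ 0.  0. -1.] F [ 0.  -0.3  0.5] gap 1.001 q [ 1.09  0.09  1.37 -0.    1.68 -0.1 ]
2.767795349459247
27 [[-3,-2,0,0.01,85],[-7,-5,1,0.03,85],[-13,-9,1,0.06,85],[-20,-12,1,0.07,85],[-25,-12,1,0.1,85],[-32,-12,2,0.11,85],[-33,-9,2,0.12,85],[-34,-5,2,0.12,85],[-34,0,1,0.11,85],[-35,3,2,0.12,85],[-33,8,2,0.12,85],[-33,11,2,0.11,85],[-31,15,2,0.12,85],[-29,18,1,0.12,85],[-26,22,2,0.11,85],[-24,24,2,0.12,85],[-21,28,2,0.12,85],[-18,29,2,0.11,85],[-14,31,1,0.12,85],[-10,33,2,0.12,85],[-6,34,2,0.11,85],[-3,34,2,0.12,85],[2,28,1,0.09,85],[3,22,1,0.08,85],[3,16,1,0.05,85],[2,9,1,0.04,85],[1,3,0,0.01,85]]
end [ 596.6 -115.   200. ] 0.248
```

send_rows([
  [-3,-2,0,0.01,85],
  [-7,-5,1,0.03,85],
  [-13,-9,1,0.06,85],
  [-20,-12,1,0.07,85],
  [-25,-12,1,0.1,85],
  [-32,-12,2,0.11,85],
  [-33,-9,2,0.12,85],
  [-34,-5,2,0.12,85],
  [-34,0,1,0.11,85],
  [-35,3,2,0.12,85],
  [-33,8,2,0.12,85],
  [-33,11,2,0.11,85],
  [-31,15,2,0.12,85],
  [-29,18,1,0.12,85],
  [-26,22,2,0.11,85],
  [-24,24,2,0.12,85],
  [-21,28,2,0.12,85],
  [-18,29,2,0.11,85],
  [-14,31,1,0.12,85],
  [-10,33,2,0.12,85],
], grip_force=25)

```text
clock: 5.02
eef_pos: [0.5181, 0.0076, 0.2085]
tool_rot: [0.932, 0.361, 0.0, 0.0]
ft_force: [1.0, -0.6, -0.3]
finger_gap: 1.0
```

send_rows([
  [-6,34,2,0.11,85],
  [-3,34,2,0.12,85],
  [2,28,1,0.09,85],
  [3,22,1,0.08,85],
  [3,16,1,0.05,85],
  [2,9,1,0.04,85],
  [1,3,0,0.01,85],
  [0,0,0,0,85],
])

```text
clock: 5.68
eef_pos: [0.5961, -0.1161, 0.1999]
tool_rot: [0.992, 0.123, -0.0, -0.0]
ft_force: [-0.1, -0.0, -0.0]
finger_gap: 0.996
```

Run:
```python
from plan import *
p,az=state()
c=cam("wrist"); cv2.imwrite("pics/w1.png",c["im"])
print("cap top",proj(c,[.597,-.115,.134]),"rim",[proj(c,[.597+.0185*np.cos(a),-.115+.0185*np.sin(a),.134]).round(1).tolist() for a in np.arange(0,6.3,1.57)], "s1",proj(c,[.575,-.029,.093]),"s2",proj(c,[.6194,-.2022,.093]))
```

```text
t 5.6833 tcp [ 0.5961 -0.1161  0.1999] az 0.246 zz [-0.001  0.    -1.   ] F [-0.1 -0.  -0. ] gap 0.996 q [-0.29  0.23  1.29 -0.    1.63  1.04]
cap top [[248.39282673 204.06970383]] rim [[[254.2, 181.9]], [[225.5, 198.6]], [[242.8, 225.2]], [[271.0, 209.5]], [[254.3, 181.9]]] s1 [[154.50972372 191.17668584]] s2 [[344.42351478 190.27022685]]
```

View pics/w1.png

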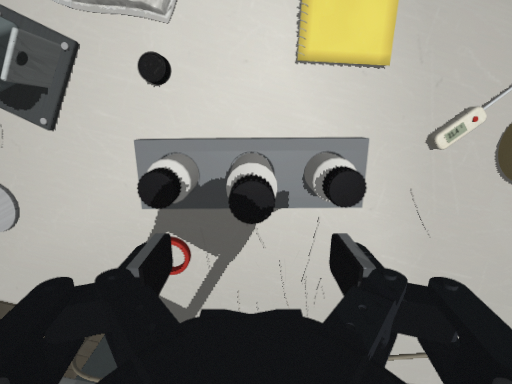

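Run:
```python
from plan import *
p,az=state()
im=cv2.imread("pics/w1.png")
c=cam("wrist")
g=(im.max(2)<45).astype(np.uint8)
sub=im[160:230,215:290]; cv2.imwrite("pics/w1c.png",cv2.resize(sub,None,fx=8,fy=8,interpolation=cv2.INTER_CUBIC))
print("cap",atz(c,(251.5,199),.134),"s1",atz(c,(160,188),.093),"s2",atz(c,(344,187),.093))
print("rackcorners",[ (q,atz(c,q,.02).round(4)) for q in [(134.5,139.5),(369,138),(365.5,207.5),(140,208.5)]])
```

```text
t 5.7333 tcp [ 0.596  -0.1153  0.2002] az 0.2474 zz [-0.001  0.    -1.   ] F [ 0.4  0.5 -0.2] gap 0.995 q [-0.28  0.22  1.29  0.    1.63  1.04]
cap [ 0.60146899 -0.1155203   0.134     ] s1 [ 0.57902506 -0.03264718  0.093     ] s2 [ 0.62230117 -0.19996206  0.093     ]
rackcorners [((134.5, 139.5), array([0.6054, 0.0262, 0.02  ])), ((369, 138), array([ 0.6742, -0.239 ,  0.02  ])), ((365.5, 207.5), array([ 0.5928, -0.2652,  0.02  ])), ((140, 208.5), array([0.5224, 0.008 , 0.02  ]))]
```

View pics/w1c.png

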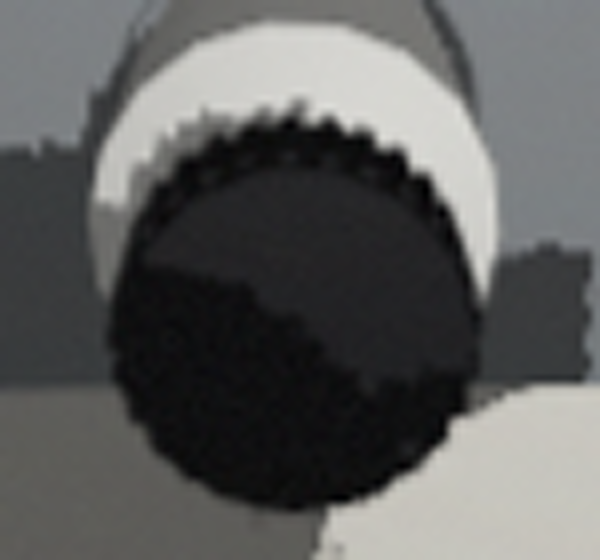

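send_rows([
  [1,1,10,0,85],
  [1,0,20,0,85],
  [0,0,24,0,85],
  [0,0,20,0,85],
  [0,0,11,0,85],
  [0,0,4,0,85],
  [0,0,0,0,30],
  [0,0,0,0,30],
  [0,0,0,0,30],
  [0,0,0,0,30],
  [0,0,0,0,30],
  [0,0,0,0,30],
], grip_force=30)

```text
clock: 6.78
eef_pos: [0.5996, -0.1158, 0.1132]
tool_rot: [0.992, 0.124, 0.002, 0.001]
ft_force: [-0.1, 0.2, 4.2]
finger_gap: 0.412
```

Run:
```python
from plan import *
p,az=state()
c=cam("wrist"); cv2.imwrite("pics/w2.png",c["im"])
```

```text
t 6.7833 tcp [ 0.5996 -0.1158  0.1132] az 0.2477 zz [ 0.003 -0.001 -1.   ] F [-0.1  0.2  4.2] gap 0.412 q [-0.28  0.27  1.41 -0.    1.46  1.04]
```

View pics/w2.png

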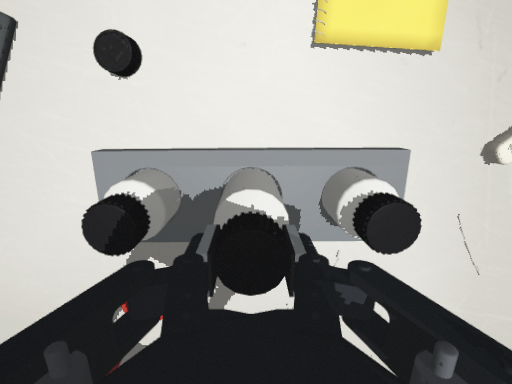

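Run:
```python
from plan import *
p,az=state()
plan([.5985,-.116,.111],az,[((.5985,-.116,.185),az),((.4695,.2104,.105),az)],30)
```

```text
t 6.8333 tcp [ 0.5996 -0.1158  0.1132] az 0.2477 zz [ 0.003 -0.001 -1.   ] F [-0.2 -0.2  5.3] gap 0.416 q [-0.28  0.27  1.41  0.    1.46  1.04]
16 [[0,0,-22,0.0,30],[0,0,-30,0.0,30],[0,0,-22,0.0,30],[-1,-6,1,0.0,30],[-2,-20,5,0.0,30],[-4,-31,7,0.0,30],[-5,-33,8,0.0,30],[-4,-34,7,0.0,30],[-4,-33,8,0.0,30],[-5,-34,8,0.0,30],[-4,-33,8,0.0,30],[-4,-34,7,0.0,30],[-5,-33,8,0.0,30],[-4,-31,7,0.0,30],[-2,-20,5,0.0,30],[-1,-6,1,0.0,30]]
end [469.5 210.3 105. ] 0.248
```

send_rows([
  [0,0,-8,0,30],
  [0,0,-18,0,30],
  [0,0,-24,0,30],
  [0,0,-18,0,30],
  [0,0,-6,0,30],
  [-1,-6,1,0,30],
  [-2,-20,5,0,30],
  [-4,-31,7,0,30],
  [-5,-33,8,0,30],
  [-4,-34,7,0,30],
  [-4,-33,8,0,30],
  [-5,-34,8,0,30],
  [-4,-33,8,0,30],
  [-4,-34,7,0,30],
  [-5,-33,8,0,30],
  [-4,-31,7,0,30],
  [-2,-20,5,0,30],
  [-1,-6,1,0,30],
  [0,0,0,0,30],
])

```text
clock: 8.42
eef_pos: [0.4673, 0.2118, 0.1031]
tool_rot: [0.992, 0.125, -0.002, 0.0]
ft_force: [-0.1, -0.5, -0.1]
finger_gap: 0.408
```

Run:
```python
from plan import *
p,az=state()
a=cam("wrist"); cv2.imwrite("pics/w3.png",a["im"])
b=cam("scene"); cv2.imwrite("pics/s3.png",cv2.resize(b["im"][110:280,140:360],None,fx=3.5,fy=3.5,interpolation=cv2.INTER_CUBIC))
```

```text
t 8.4167 tcp [0.4673 0.2118 0.1031] az 0.2509 zz [-0.004 -0.001 -1.   ] F [-0.1 -0.5 -0.1] gap 0.408 q [0.31 0.08 1.66 0.   1.41 1.63]
```

View pics/w3.png

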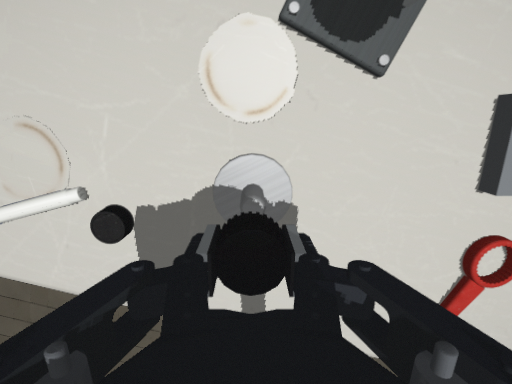

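View pics/s3.png

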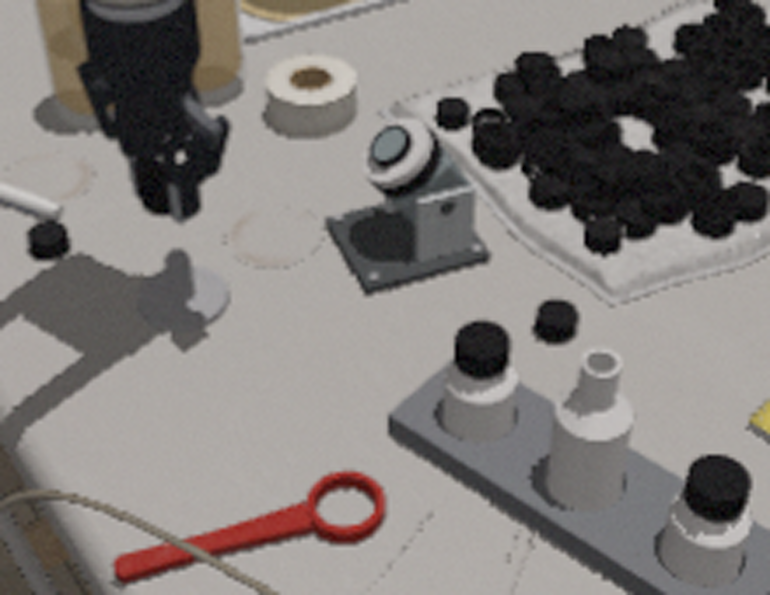

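send_rows([
  [0,0,6,0,30],
  [0,0,14,0,30],
  [0,0,18,0,30],
  [0,0,12,0,30],
  [0,0,6,0,30],
  [0,0,0,0,30],
])

```text
clock: 9.02
eef_pos: [0.4686, 0.2097, 0.0473]
tool_rot: [0.992, 0.123, -0.002, 0.0]
ft_force: [0.0, 0.2, -0.9]
finger_gap: 0.414
```

Run:
```python
from plan import *
p,az=state()
b=cam("scene"); cv2.imwrite("pics/s4.png",cv2.resize(b["im"][130:230,140:260],None,fx=6,fy=6,interpolation=cv2.INTER_CUBIC))
```

```text
t 9.0167 tcp [0.4686 0.2097 0.0473] az 0.2464 zz [-0.004 -0.001 -1.   ] F [ 0.   0.2 -0.9] gap 0.414 q [ 0.31  0.13  1.72 -0.    1.3   1.63]
```

View pics/s4.png

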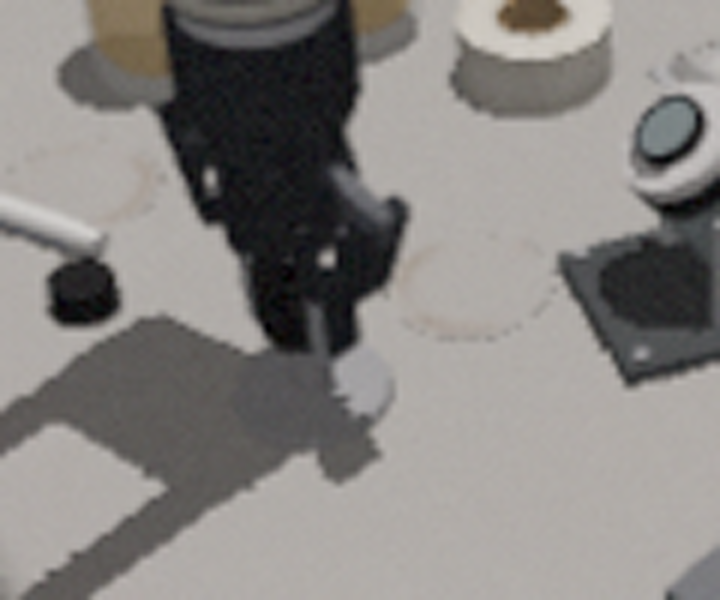

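send_rows([
  [0,0,5,0,30],
  [0,0,6,0,30],
  [0,0,3,0,30],
  [0,0,0,0,30],
])

```text
clock: 9.4
eef_pos: [0.4692, 0.2108, 0.0346]
tool_rot: [0.992, 0.124, -0.001, 0.0]
ft_force: [-1.4, -0.7, -0.7]
finger_gap: 0.411
```

Now release and rise.

send_rows([
  [0,0,1,0,30],
  [0,0,0,0,70],
  [0,0,0,0,70],
  [0,0,0,0,70],
  [0,0,0,0,75],
  [0,0,-10,0,75],
  [0,0,-24,0,75],
  [0,0,-34,0,75],
  [0,0,-34,0,75],
  [0,0,-24,0,75],
  [0,0,-10,0,75],
])

```text
clock: 10.32
eef_pos: [0.4718, 0.2116, 0.1763]
tool_rot: [0.992, 0.124, 0.005, -0.001]
ft_force: [0.6, -0.6, 1.3]
finger_gap: 0.877
```

Run:
```python
from plan import *
p,az=state()
a=cam("wrist"); cv2.imwrite("pics/w5.png",a["im"])
print(proj(a,[[.4695,.2105,.052],[.4695,.2105,.028]]))
b=cam("scene"); cv2.imwrite("pics/s5.png",cv2.resize(b["im"][110:280,140:360],None,fx=3.5,fy=3.5,interpolation=cv2.INTER_CUBIC))
plan([.4695,.2105,.169],.248,[((.5985,-.116,.165),.254)],60)
```

```text
t 10.3167 tcp [0.4718 0.2116 0.1763] az 0.2479 zz [ 0.009  0.003 -1.   ] F [ 0.6 -0.6  1.3] gap 0.877 q [0.31 0.03 1.56 0.   1.55 1.63]
[[250.24138428 191.01106738]
 [250.27661044 185.58086224]]
13 [[1,6,0,-0.0,60],[2,20,0,-0.0,60],[4,31,1,-0.0,60],[5,33,0,-0.0,60],[4,34,0,-0.0,60],[4,33,1,-0.0,60],[5,34,0,-0.0,60],[4,33,1,-0.0,60],[4,34,0,-0.0,60],[5,33,0,-0.01,60],[3,31,1,0.0,60],[3,20,0,0.0,60],[0,6,0,0.0,60]]
end [ 598.1 -115.9  165. ] 0.258
```

View pics/w5.png

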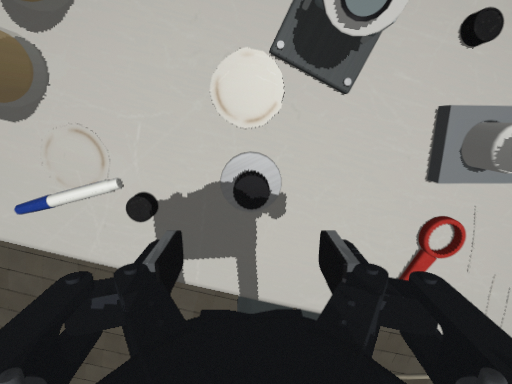

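View pics/s5.png

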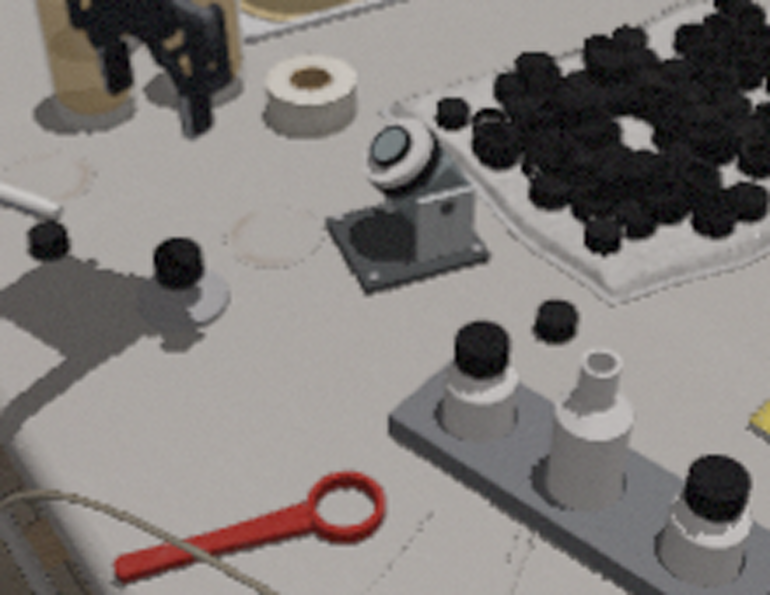

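send_rows([
  [1,6,0,0,60],
  [2,20,0,0,60],
  [4,31,1,0,60],
  [5,33,0,0,60],
  [4,34,0,0,60],
  [4,33,1,0,60],
  [5,34,0,0,60],
  [4,33,1,0,60],
  [4,34,0,0,60],
  [5,33,0,-0.01,60],
  [3,31,1,0,60],
  [3,20,0,0,60],
  [0,6,0,0,60],
  [0,0,0,0,60],
  [0,0,8,0,60],
  [0,0,16,0,60],
  [0,0,18,0,60],
  [0,0,12,0,60],
  [0,0,4,0,60],
  [0,0,0,0,60],
])

```text
clock: 12.08
eef_pos: [0.5967, -0.1141, 0.106]
tool_rot: [0.992, 0.129, -0.002, -0.001]
ft_force: [0.5, -0.5, -0.0]
finger_gap: 0.705
```

Run:
```python
from plan import *
p,az=state()
a=cam("wrist"); cv2.imwrite("pics/w6.png",a["im"])
print(proj(a,[[.5985,-.116,.130],p]))
```

```text
t 12.0833 tcp [ 0.5967 -0.1141  0.106 ] az 0.2592 zz [-0.004  0.001 -1.   ] F [ 0.5 -0.5 -0. ] gap 0.705 q [-0.28  0.28  1.42  0.    1.45  1.03]
[[253.52295249 262.70343118]
 [249.0402536  242.20117552]]
```

View pics/w6.png

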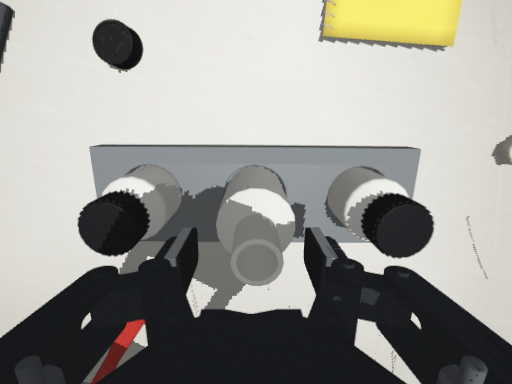

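send_rows([
  [0,2,0,0,60],
  [0,0,0,0,18],
  [0,0,0,0,18],
  [0,0,0,0,18],
  [0,0,0,0,18],
  [0,0,0,0,18],
  [0,0,0,0,18],
], grip_force=25)

```text
clock: 12.72
eef_pos: [0.5992, -0.1174, 0.1093]
tool_rot: [0.992, 0.129, 0.001, 0.0]
ft_force: [0.1, 0.6, 4.0]
finger_gap: 0.277
```

Run:
```python
from plan import *
p,az=state()
a=cam("wrist"); cv2.imwrite("pics/w7.png",a["im"])
```

```text
t 12.7167 tcp [ 0.5992 -0.1174  0.1093] az 0.2579 zz [ 0.002  0.    -1.   ] F [0.1 0.6 4. ] gap 0.277 q [-0.29  0.28  1.41  0.    1.45  1.03]
```

View pics/w7.png

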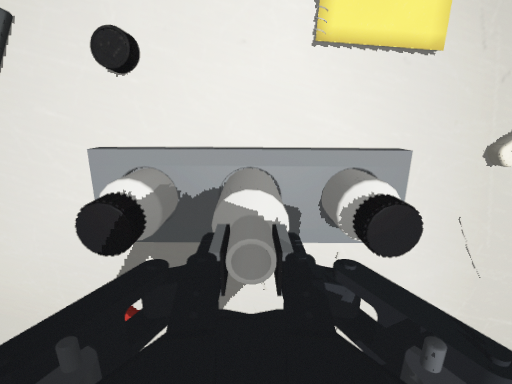

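send_rows([
  [0,0,-3,0,18],
  [0,0,-3,0,18],
  [2,0,0,0,18],
  [5,0,-1,0,18],
  [5,0,-1,0,18],
  [5,0,-1,0,18],
  [5,0,0,0,18],
  [5,0,0,0,18],
  [5,0,0,0,18],
  [5,0,0,0,18],
  [5,0,1,0,18],
  [5,0,1,0,18],
  [5,0,1,0,18],
  [5,0,1,0,18],
  [0,0,0,0,18],
])

```text
clock: 14.02
eef_pos: [0.6549, -0.1026, 0.1132]
tool_rot: [0.992, 0.129, 0.001, 0.0]
ft_force: [-1.7, -0.1, 1.1]
finger_gap: 0.282
```

Run:
```python
from plan import *
p,az=state()
a=cam("wrist"); cv2.imwrite("pics/w8.png",a["im"])
b=cam("scene"); cv2.imwrite("pics/s8.png",cv2.resize(b["im"][150:300,230:400],None,fx=4,fy=4,interpolation=cv2.INTER_CUBIC))
```

```text
t 14.0167 tcp [ 0.6549 -0.1026  0.1132] az 0.2582 zz [ 0.001  0.    -1.   ] F [-1.7 -0.1  1.1] gap 0.282 q [-0.24  0.39  1.26  0.    1.49  1.07]
```

View pics/w8.png

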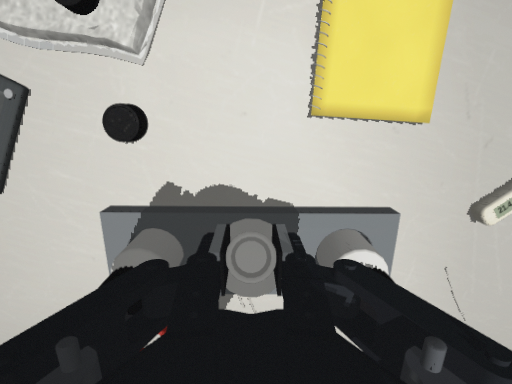

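View pics/s8.png

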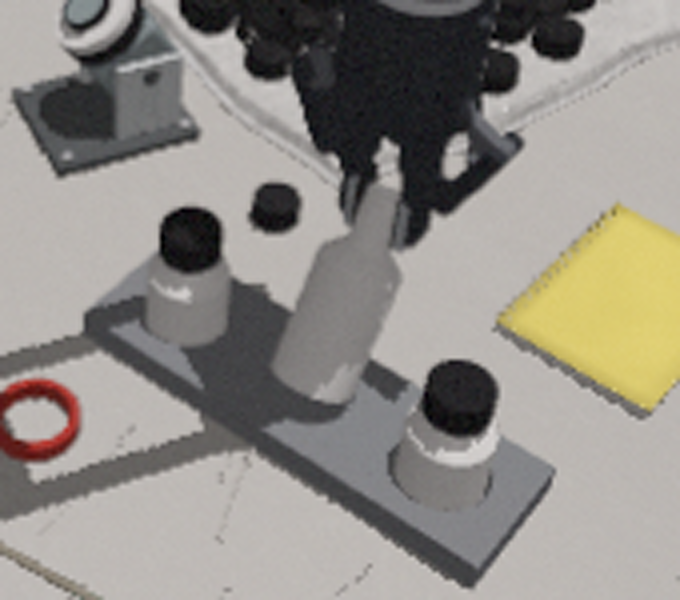

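send_rows([
  [4,0,1,0,18],
  [4,0,2,0,18],
  [1,0,0,0,18],
  [0,0,0,0,18],
])

```text
clock: 14.45
eef_pos: [0.6629, -0.1006, 0.1103]
tool_rot: [0.992, 0.129, 0.0, 0.0]
ft_force: [-2.0, -0.7, -0.0]
finger_gap: 0.287
```

Run:
```python
from plan import *
p,az=state()
b=cam("scene"); cv2.imwrite("pics/s9.png",b["im"])
a=cam("wrist"); cv2.imwrite("pics/w9.png",a["im"])
cv2.imwrite("pics/s9c.png",cv2.resize(b["im"][180:270,280:350],None,fx=6.5,fy=6.5,interpolation=cv2.INTER_CUBIC))
# jar model prediction: G=TCP+12mm, axis tilt th in tool x
u=np.array([np.cos(az),np.sin(az),0])
for th in (30,32,34.4,37):
    t=np.radians(th); d=np.sin(t)*u+np.array([0,0,np.cos(t)]); G=p+[0,0,.012]; B=G-.113*d
    # side silhouettes at h=0 and 78
    for h in (0.01,.075):
        C=B+h*d; o=b["W"][:3,3]; v=C-o; s=np.cross(d,v); s/=np.linalg.norm(s)
        q=proj(b,[C+.025*s,C-.025*s]); print(th,h,((q-[280,180])*6.5).round(0).tolist())
```

```text
t 14.45 tcp [ 0.6629 -0.1006  0.1103] az 0.258 zz [ 0. -0. -1.] F [-2.  -0.7 -0. ] gap 0.287 q [-0.24  0.41  1.24 -0.    1.5   1.08]
30 0.01 [[136.0, 356.0], [266.0, 414.0]]
30 0.075 [[202.0, 197.0], [336.0, 254.0]]
32 0.01 [[131.0, 357.0], [261.0, 416.0]]
32 0.075 [[201.0, 197.0], [334.0, 255.0]]
34.4 0.01 [[127.0, 358.0], [256.0, 419.0]]
34.4 0.075 [[199.0, 196.0], [332.0, 257.0]]
37 0.01 [[121.0, 358.0], [250.0, 421.0]]
37 0.075 [[198.0, 195.0], [330.0, 258.0]]
```

View pics/s9c.png

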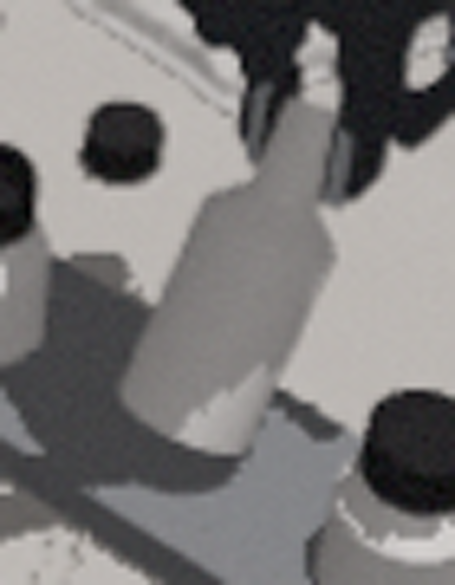

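Run:
```python
from plan import *
p,az=state()
plan([.663,-.1006,.110],az,[((.663,-.1006,.240),az),((.532,.194,.285),2.93)],18)
```

```text
t 14.55 tcp [ 0.6627 -0.1007  0.1103] az 0.2578 zz [ 0. -0. -1.] F [-1.6 -0.2  0.6] gap 0.281 q [-0.24  0.41  1.24 -0.    1.49  1.08]
33 [[0,0,-16,0.0,18],[0,0,-33,0.0,18],[0,0,-32,0.0,18],[0,0,-33,0.0,18],[0,0,-16,0.0,18],[0,-1,0,-0.01,18],[-1,-4,-1,-0.03,18],[-1,-6,-1,-0.06,18],[0,-9,-1,-0.07,18],[0,-12,-1,-0.1,18],[2,-14,-2,-0.11,18],[3,-14,-2,-0.12,18],[4,-14,-2,-0.12,18],[7,-12,-2,-0.12,18],[8,-12,-2,-0.12,18],[9,-11,-2,-0.12,18],[11,-10,-2,-0.12,18],[11,-9,-2,-0.12,18],[13,-7,-2,-0.12,18],[13,-5,-3,-0.12,18],[14,-4,-2,-0.11,18],[14,-3,-2,-0.12,18],[15,0,-2,-0.12,18],[14,1,-2,-0.12,18],[14,3,-2,-0.12,18],[14,4,-2,-0.12,18],[13,6,-2,-0.12,18],[11,8,-2,-0.12,18],[10,7,-1,-0.09,18],[6,6,-1,-0.08,18],[4,5,-1,-0.05,18],[3,3,-1,-0.03,18],[0,1,0,-0.01,18]]
end [532.3 193.8 285. ] 2.928
```

send_rows([
  [0,0,-5,0,18],
  [0,0,-14,0,18],
  [0,0,-28,0,18],
  [0,0,-33,0,18],
  [0,0,-30,0,18],
  [0,0,-14,0,18],
  [0,0,-6,0,18],
  [0,-1,0,-0.01,18],
  [-1,-4,-1,-0.03,18],
  [-1,-6,-1,-0.06,18],
  [0,-9,-1,-0.07,18],
  [0,-12,-1,-0.1,18],
  [2,-14,-2,-0.11,18],
  [3,-14,-2,-0.12,18],
  [4,-14,-2,-0.12,18],
  [7,-12,-2,-0.12,18],
  [8,-12,-2,-0.12,18],
  [9,-11,-2,-0.12,18],
  [11,-10,-2,-0.12,18],
  [11,-9,-2,-0.12,18],
], grip_force=45)

```text
clock: 16.22
eef_pos: [0.6016, 0.0342, 0.2573]
tool_rot: [0.737, 0.676, -0.001, -0.002]
ft_force: [-0.2, -0.8, -1.1]
finger_gap: 0.28
```

send_rows([
  [13,-7,-2,-0.12,18],
  [13,-5,-3,-0.12,18],
  [14,-4,-2,-0.11,18],
  [14,-3,-2,-0.12,18],
  [15,0,-2,-0.12,18],
  [14,1,-2,-0.12,18],
  [14,3,-2,-0.12,18],
  [14,4,-2,-0.12,18],
  [13,6,-2,-0.12,18],
  [11,8,-2,-0.12,18],
  [10,7,-1,-0.09,18],
  [6,6,-1,-0.08,18],
  [4,5,-1,-0.05,18],
  [3,3,-1,-0.03,18],
  [0,1,0,-0.01,18],
  [0,0,0,0,18],
  [0,0,0,0,18],
])

```text
clock: 17.63
eef_pos: [0.5318, 0.1934, 0.2844]
tool_rot: [0.107, 0.994, -0.0, -0.001]
ft_force: [-0.7, -0.8, -0.5]
finger_gap: 0.277
```

```bash
cat > look.py <<'E'
from plan import *
import sys,pickle
k=sys.argv[1]
p,az=state()
C={n:cam(n) for n in ("scene","top","wrist")}
pickle.dump((p,az,C),open(f"look{k}.pkl","wb"))
for n in C: cv2.imwrite(f"pics/{n}{k}.png",C[n]["im"])
t=np.radians(34); u=np.array([np.cos(az),np.sin(az),0]); d=np.sin(t)*u+np.array([0,0,np.cos(t)]); B=p+[0,0,.012]-.113*d
for n in ("scene","top"):
    q=proj(C[n],[B+.05*d])[0]; x,y=int(q[0])-50,int(q[1])-42; x=max(x,0);y=max(y,0)
    print(n,"offset",x,y); cv2.imwrite(f"pics/{n}{k}c.png",cv2.resize(C[n]["im"][y:y+85,x:x+110],None,fx=7,fy=7,interpolation=cv2.INTER_CUBIC))
E
python3 look.py 10
```

```text
t 17.6333 tcp [0.5318 0.1934 0.2844] az 2.9268 zz [-0.001 -0.001 -1.   ] F [-0.7 -0.8 -0.5] gap 0.277 q [ 0.25  0.12  1.25 -0.    1.78 -1.11]
scene offset 172 68
top offset 127 134
```

View pics/scene10c.png

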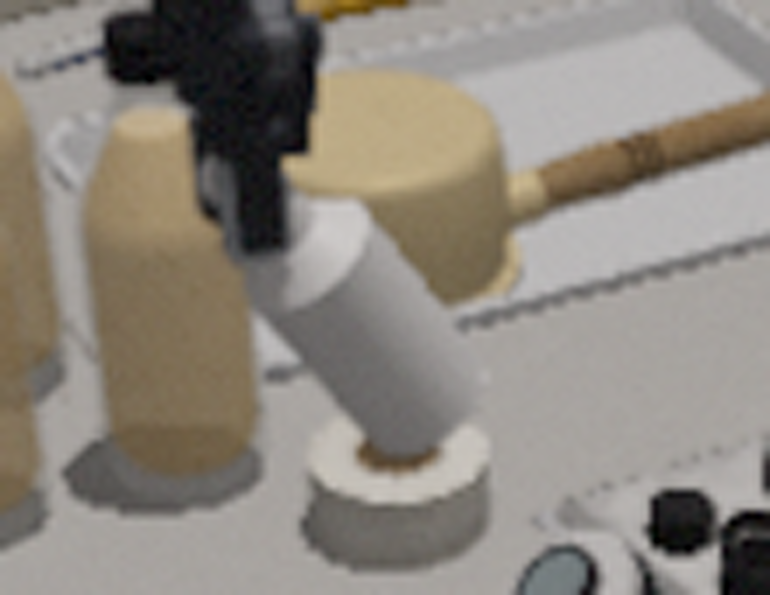

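View pics/top10c.png

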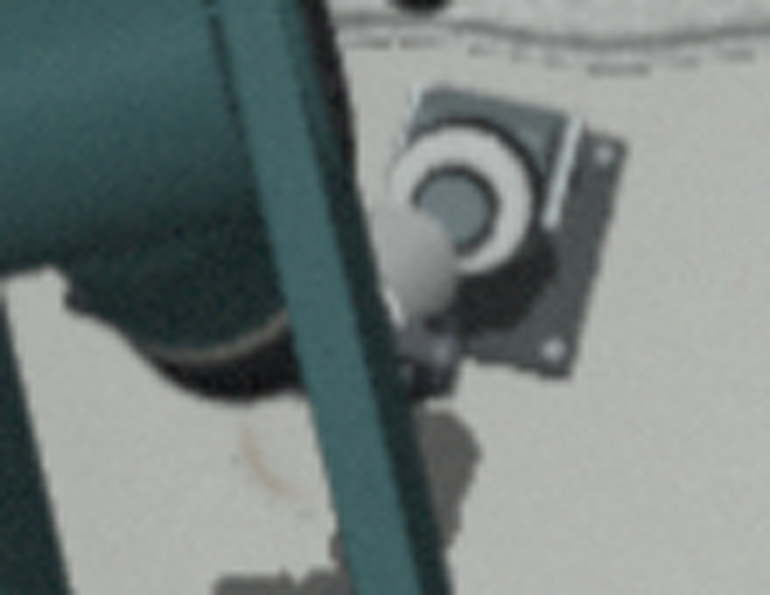

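View pics/wrist10.png

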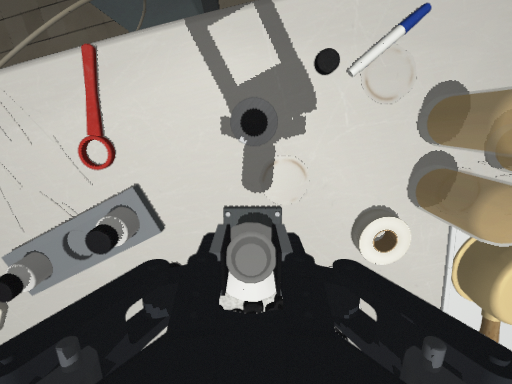

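```bash
cat > fit.py <<'E'
from plan import *
import sys,pickle
from scipy.optimize import least_squares
from scipy.ndimage import map_coordinates
k=sys.argv[1]
p,az,C=pickle.load(open(f"look{k}.pkl","rb")); c=C["scene"]
g=cv2.cvtColor(c["im"],cv2.COLOR_BGR2GRAY).astype(float); g=cv2.GaussianBlur(g,(0,0),.7)
u=np.array([np.cos(az),np.sin(az),0]); w=np.array([-np.sin(az),np.cos(az),0])
def axis(th,ph=0):
    d=np.sin(th)*u+np.array([0,0,np.cos(th)]); return d*np.cos(ph)+w*np.sin(ph)
def sides(G,d,hs,hG):
    out=[]
    for h in hs:
        P=G+(h-hG)*d; v=P-c["W"][:3,3]; s=np.cross(d,v); s/=np.linalg.norm(s)
        # tangent exact: offset
        out.append([P+.025*s,P-.025*s])
    return np.array(out)
hG=.113; G=p+[0,0,.012]; hs=np.linspace(.012,.072,16)
th0=np.radians(34)
S=sides(G,axis(th0),hs,hG); obs=[];
for j in (0,1):
    q=proj(c,S[:,j]); t=q[-1]-q[0]; t/=np.linalg.norm(t); n=np.array([-t[1],t[0]])
    r=np.arange(-6,6.01,.1)
    o=[];gg=[]
    for x in q:
        pr=map_coordinates(g,[x[1]+r*n[1],x[0]+r*n[0]],order=3)
        gr=np.abs(np.gradient(pr)); i=gr.argmax(); o.append(r[i]); gg.append(gr[i])
    print("side",j,q[0].round(1),q[-1].round(1),"off",np.round(o,1))
    obs.append((q,n,np.array(o)))
def res(x):
    th,dn,dl=x[0],x[1],x[2]
    S=sides(G+w*dn,axis(th),hs,hG+dl*0); r=[]
    for j in (0,1):
        q,n,o=obs[j]; pr=proj(c,S[:,j]); r.append((pr-q)@n-o)
    return np.concatenate(r)
s=least_squares(lambda x:res([x[0],x[1],0]),[th0,0],loss="soft_l1",f_scale=.5,x_scale=[.1,.01])
print("theta",np.degrees(s.x[0]),"lateral mm",s.x[1]*1000,"rms",np.sqrt((s.fun**2).mean()))
# both sides separately
for j in (0,1):
    q,n,o=obs[j]; A=np.polyfit(np.arange(16),o,1); print("slope",j,A, "px over body")
th=s.x[0]
im=cv2.resize(c["im"],None,fx=7,fy=7,interpolation=cv2.INTER_CUBIC)
d=axis(th); 
for h,r in ((0,.025),(.078,.025),(.09,.0125),(.122,.0125)):
    e=np.cross(d,[0,0,1.]);e/=np.linalg.norm(e);f=np.cross(d,e)
    P=np.array([G+w*s.x[1]+(h-hG)*d+r*(np.cos(a)*e+np.sin(a)*f) for a in np.linspace(0,6.283,60)])
    cv2.polylines(im,[((proj(c,P)+.5)*7).astype(int)],True,(0,0,255),1)
m=proj(c,[G-.06*d])[0]; x,y=int(m[0]*7)-350,int(m[1]*7)-290
cv2.imwrite(f"pics/fit{k}.png",im[max(y,0):y+580,max(x,0):x+700])
E
python3 fit.py 10
```

```text
side 0 [223.6 127.4] [208.9 112.2] off [-1.5 -1.4 -1.4 -1.4 -1.1 -1.  -1.  -1.  -1.  -0.5 -0.5 -0.6 -0.6 -0.5
 -0.4 -0.3]
side 1 [238.4 113.4] [224.3  97.4] off [-1.8  0.2  1.4 -1.1 -1.2 -1.3 -0.9 -0.8 -0.9 -1.  -0.8 -0.5 -0.6 -0.8
 -0.8 -0.5]
theta 32.12214810411965 lateral mm -1.5402015826496775 rms 0.5595562162980116
slope 0 [ 0.08176471 -1.50073529] px over body
slope 1 [-0.00911765 -0.64411765] px over body
```

View pics/fit10.png

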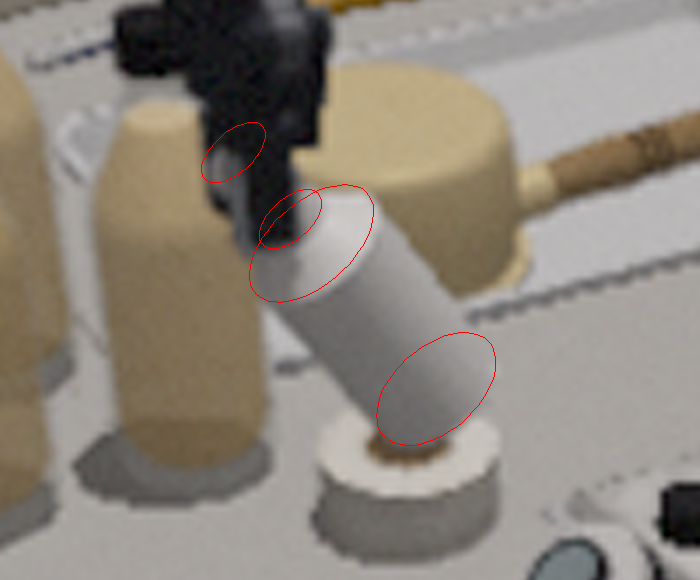

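```bash
cat >> fit.py <<'E'
print("--- per side")
for j in (0,1):
    q,n,o=obs[j]; med=np.poly1d(np.polyfit(np.arange(16)[6:],o[6:],1))(np.arange(16)); ok=np.abs(o-med)<.5
    f=lambda x:((proj(c,sides(G+w*x[1],axis(x[0]),hs,hG)[:,j])-q)@n-o)[ok]
    s=least_squares(f,[th0,0],x_scale=[.1,.01]); print(j,ok.sum(),"theta",np.degrees(s.x[0]).round(2),"lat",s.x[1]*1000,"rms",np.sqrt((s.fun**2).mean()))
for daz in (-2,2):
    a2=az+np.radians(daz); u=np.array([np.cos(a2),np.sin(a2),0]); 
    q,n,o=obs[0]; s=least_squares(lambda x:((proj(c,sides(G+w*x[1],axis(x[0]),hs,hG)[:,0])-q)@n-o),[th0,0],x_scale=[.1,.01]); print("daz",daz,np.degrees(s.x[0]))
E
python3 fit.py 10 | sed -n '/---/,$p'
```

```text
--- per side
0 16 theta 31.04 lat -11.972102789950375 rms 0.10862647439000424
1 13 theta 32.18 lat -0.08906770816719403 rms 0.1434012829789223
daz -2 31.182860334803454
daz 2 30.930668070858832
```

```bash
cat > chk.py <<'E'
import pickle,subprocess,numpy as np,cv2
p,az,C=pickle.load(open("look10.pkl","rb")); c=dict(C["scene"])
c["im"]=cv2.imread("pics/s9.png"); pickle.dump((np.array([.6629,-.1006,.1103]),.258,{"scene":c}),open("lookR.pkl","wb"))
E
python3 chk.py; python3 fit.py R
python3 - <<'E'
# upright jar check (scene0): theta0=0 about az of look10 
src=open('fit.py').read().replace('th0=np.radians(34)','th0=0.0').replace('k=sys.argv[1]','k="U"')
import pickle,cv2,numpy as np
p,az,C=pickle.load(open("look10.pkl","rb")); c=dict(C["scene"]); c["im"]=cv2.imread("pics/scene0.png")
for a in (az,.258):
    pickle.dump((np.array([.5985,-.116,.109]),a,{"scene":c}),open("lookU.pkl","wb"))
    exec(src)
E
```

```text
side 0 [299.9 234.2] [310.2 211.3] off [ 0.1 -0.   0.1  0.1  0.2 -2.2  0.2 -0.  -0.   0.1  0.1  0.1  0.1 -0.1
 -0.   0.1]
side 1 [319.9 243.6] [330.6 220.6] off [-1.  -0.5 -0.1 -4.7 -0.  -0.  -0.   0.1  0.1 -0.  -0.1 -0.2 -0.2  0.1
  0.1 -0. ]
theta 34.67936157262259 lateral mm -0.1935997991412704 rms 0.9292204190714
slope 0 [ 0.01220588 -0.16029412] px over body
slope 1 [ 0.09352941 -1.10147059] px over body
--- per side
0 15 theta 33.57 lat 0.02195646927719546 rms 0.07404324097653617
1 13 theta 34.1 lat -0.0007622764874501 rms 0.10256252421109514
daz -2 32.32848016510181
daz 2 38.447174359861066
side 0 [295.5 244.5] [297.4 227.1] off [-4.3 -4.2 -2.5 -2.4 -0.9 -0.6 -0.   0.1  0.3  0.5  6.   3.5  3.4  0.3
  0.1  0.1]
side 1 [316.9 248. ] [319.9 230.6] off [ 1.8  1.6  1.5  1.3 -0.3 -4.7  5.7  6.   5.3  0.7  0.3  0.3 -2.7 -1.3
 -0.8 -6. ]
theta -1.2353298829443056 lateral mm 2.742204831123866 rms 2.959183374312008
slope 0 [ 0.39764706 -3.01985294] px over body
slope 1 [-0.29632353  2.76617647] px over body
--- per side
0 0 theta 0.0 lat 0.0 rms nan
1 2 theta 50.56 lat -24.39565881857897 rms 5.039019975478739e-14
daz -2 -14.573672494759224
daz 2 -15.2193267858571
side 0 [295.5 244.5] [297.4 227.1] off [-4.3 -4.2 -2.5 -2.4 -0.9 -0.6 -0.   0.1  0.3  0.5  6.   3.5  3.4  0.3
  0.1  0.1]
side 1 [316.9 248. ] [319.9 230.6] off [ 1.8  1.6  1.5  1.3 -0.3 -4.7  5.7  6.   5.3  0.7  0.3  0.3 -2.7 -1.3
 -0.8 -6. ]
theta 3.3274535814074317 lateral mm -2.4562043168108385 rms 2.951258337779549
slope 0 [ 0.39764706 -3.01985294] px over body
slope 1 [-0.29632353  2.76617647] px over body
--- per side
0 0 theta 0.0 lat 0.0 rms nan
1 2 theta -94.25 lat -25.8175002745886 rms 0.7062188534683171
daz -2 23.622476521736555
daz 2 26.656554536552918<string>:54: RuntimeWarning: Mean of empty slice.
  ret = ret.dtype.type(ret / rcount)
```

View pics/fitR.png

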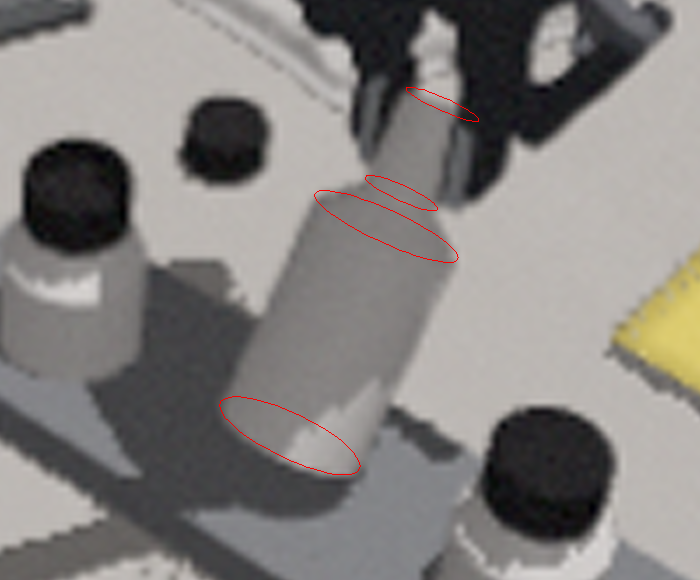

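Run:
```python
from plan import *
p,az=state()
plan([.5323,.1938,.285],2.928,[((.43,.095,.20),2.93),((.42,.09,.115),2.93)],18)
```

```text
t 17.7833 tcp [0.532  0.1933 0.285 ] az 2.9268 zz [-0. -0. -1.] F [-0.3 -0.5 -1.4] gap 0.274 q [ 0.25  0.12  1.25 -0.    1.78 -1.11]
9 [[7,-10,7,-0.0,18],[16,-24,18,-0.0,18],[17,-25,18,-0.0,18],[16,-25,17,-0.0,18],[16,-24,18,-0.0,18],[7,-10,7,-0.0,18],[3,-2,25,-0.0,18],[3,-3,35,-0.0,18],[3,-2,25,-0.0,18]]
end [419.8  90.3 115. ] 2.928
```

send_rows([
  [7,-10,7,0,18],
  [16,-24,18,0,18],
  [17,-25,18,0,18],
  [16,-25,17,0,18],
  [16,-24,18,0,18],
  [7,-10,7,0,18],
  [3,-2,18,0,18],
  [3,-3,28,0,18],
  [3,-2,22,0,18],
  [0,0,12,0,18],
  [0,0,5,0,18],
  [0,0,3,0,18],
  [0,0,0,0,18],
], grip_force=30)

```text
clock: 18.87
eef_pos: [0.4196, 0.0901, 0.1125]
tool_rot: [0.107, 0.994, 0.0, 0.0]
ft_force: [-0.3, 0.3, -1.5]
finger_gap: 0.28
```

send_rows([
  [0,0,3,0,18],
  [0,0,3,0,18],
  [0,0,3,0,18],
  [0,0,0,0,18],
], grip_force=25)

```text
clock: 19.2
eef_pos: [0.4192, 0.0903, 0.1031]
tool_rot: [0.107, 0.994, 0.0, -0.0]
ft_force: [-0.1, -0.2, -0.8]
finger_gap: 0.277
```

```bash
python3 look.py 11; python3 fit.py 11
```

```text
t 19.2 tcp [0.4192 0.0903 0.1031] az 2.9279 zz [-0.  0. -1.] F [-0.1 -0.2 -0.8] gap 0.277 q [ 0.08 -0.12  1.85  0.    1.41 -1.28]
scene offset 158 166
top offset 172 188
side 0 [211.4 223.5] [196.2 213.1] off [-1.2 -1.2 -1.  -1.1 -1.  -1.1 -1.7 -2.4 -0.7 -5.  -5.8 -0.7 -0.6 -0.6
 -0.7 -0.6]
side 1 [223.5 207.2] [208.9 196. ] off [-6.  -5.3 -4.9 -5.7 -6.  -6.  -6.  -6.  -6.  -5.1 -4.9 -5.6 -4.  -1.8
 -1.2 -0.9]
theta 21.150077967650713 lateral mm -20.59731686739701 rms 1.9206229793606988
slope 0 [-0.00764706 -1.53014706] px over body
slope 1 [ 0.27970588 -6.81029412] px over body
--- per side
0 3 theta 25.21 lat -10.311363350569776 rms 0.05634001243837815
1 5 theta 7.24 lat -60.556286753193284 rms 0.305784618385747
daz -2 34.52250234392174
daz 2 33.58422357292584
```

View pics/fit11.png

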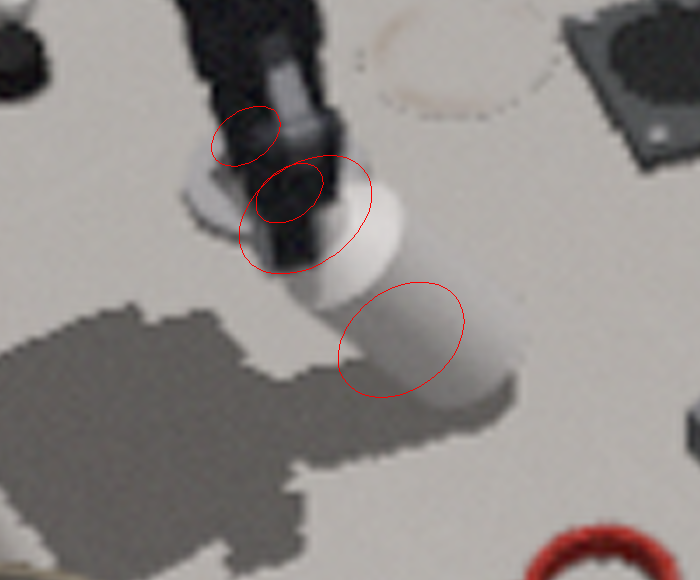

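send_rows([
  [0,0,2,0,18],
  [0,0,1,0,18],
  [0,0,0,0,18],
])

```text
clock: 19.6
eef_pos: [0.4191, 0.0903, 0.1]
tool_rot: [0.107, 0.994, -0.0, -0.0]
ft_force: [-0.5, -1.0, -2.2]
finger_gap: 0.277
```

send_rows([
  [0,0,1,0,18],
  [0,0,1,0,18],
  [0,0,0,0,18],
])

```text
clock: 19.85
eef_pos: [0.4191, 0.0903, 0.098]
tool_rot: [0.107, 0.994, -0.0, -0.0]
ft_force: [0.8, 0.2, -2.2]
finger_gap: 0.275
```

send_rows([
  [0,0,1,0,18],
  [0,0,1,0,18],
  [0,0,0,0,18],
])

```text
clock: 20.1
eef_pos: [0.4195, 0.0903, 0.097]
tool_rot: [0.107, 0.994, 0.0, 0.0]
ft_force: [-0.8, 0.6, 3.0]
finger_gap: 0.282
```

send_rows([
  [0,0,1,0,18],
  [0,0,1,0,18],
  [0,0,0,0,18],
])

```text
clock: 20.35
eef_pos: [0.4198, 0.0903, 0.0967]
tool_rot: [0.107, 0.994, 0.0, 0.001]
ft_force: [-5.2, -0.6, 11.1]
finger_gap: 0.277
```

send_rows([
  [2,0,0,0,18],
  [2,0,0,0,18],
  [1,0,0,0,18],
  [0,0,0,0,18],
])

```text
clock: 20.68
eef_pos: [0.4161, 0.0911, 0.0957]
tool_rot: [0.107, 0.994, 0.0, 0.003]
ft_force: [1.5, -1.1, 5.5]
finger_gap: 0.274
```

send_rows([
  [2,0,1,0,18],
  [1,0,0,0,18],
  [0,0,0,0,18],
])

```text
clock: 20.93
eef_pos: [0.4127, 0.0919, 0.0943]
tool_rot: [0.107, 0.994, 0.0, 0.002]
ft_force: [1.8, -0.6, 5.3]
finger_gap: 0.279
```

Run:
```python
from plan import *
p,az=state()
plan([.4130,.0917,.094],2.928,[((.43,.10,.20),2.93),((.532,.194,.285),2.93)],18)
```

```text
t 20.9333 tcp [0.4127 0.0919 0.0943] az 2.9278 zz [ 0.003 -0.    -1.   ] F [ 1.8 -0.6  5.3] gap 0.279 q [ 0.09 -0.13  1.87 -0.    1.39 -1.27]
10 [[-3,2,-20,-0.0,18],[-4,4,-33,-0.0,18],[-5,4,-33,-0.0,18],[-3,2,-20,-0.0,18],[-7,10,-7,-0.0,18],[-16,23,-18,-0.0,18],[-17,24,-18,-0.0,18],[-16,23,-17,-0.0,18],[-17,23,-18,-0.0,18],[-7,10,-7,-0.0,18]]
end [532.3 193.7 285. ] 2.928
```

send_rows([
  [0,0,-6,0,18],
  [0,0,-16,0,18],
  [-4,4,-30,0,18],
  [-6,5,-33,0,18],
  [-5,3,-21,0,18],
  [-7,10,-7,0,18],
  [-16,23,-18,0,18],
  [-17,24,-18,0,18],
  [-16,23,-17,0,18],
  [-17,23,-18,0,18],
  [-7,10,-8,0,18],
  [0,0,0,0,18],
  [0,0,0,0,18],
], grip_force=45)

```text
clock: 22.02
eef_pos: [0.5301, 0.1942, 0.2834]
tool_rot: [0.106, 0.994, -0.001, -0.002]
ft_force: [0.8, -0.3, -1.7]
finger_gap: 0.276
```

```bash
python3 look.py 12; python3 fit.py 12
```

```text
t 22.0167 tcp [0.5301 0.1942 0.2834] az 2.9287 zz [-0.005 -0.001 -1.   ] F [ 0.8 -0.3 -1.7] gap 0.276 q [ 0.25  0.12  1.25  0.    1.78 -1.11]
scene offset 171 69
top offset 127 134
side 0 [222.8 127.8] [208.1 112.7] off [-0.  -0.  -0.  -0.1 -0.  -0.1 -0.2 -0.6 -0.4  0.4  0.3  0.3  0.3  0.3
  0.4  0.5]
side 1 [237.6 113.8] [223.5  97.9] off [-0.1  4.7  0.1 -0.3 -0.3  0.1  0.1  0.1 -0.  -0.1 -0.2 -0.   0.3  0.2
 -0.  -0. ]
theta 33.712021611243635 lateral mm -5.351370995426192 rms 0.8749626991996734
slope 0 [ 0.03779412 -0.21470588] px over body
slope 1 [-0.07823529  0.87426471] px over body
--- per side
0 11 theta 31.01 lat -28.329319559084098 rms 0.22695028661570965
1 15 theta 33.53 lat -10.117301872135016 rms 0.1539157140199254
daz -2 32.8147768654765
daz 2 32.55489891048476
```

View pics/fit12.png

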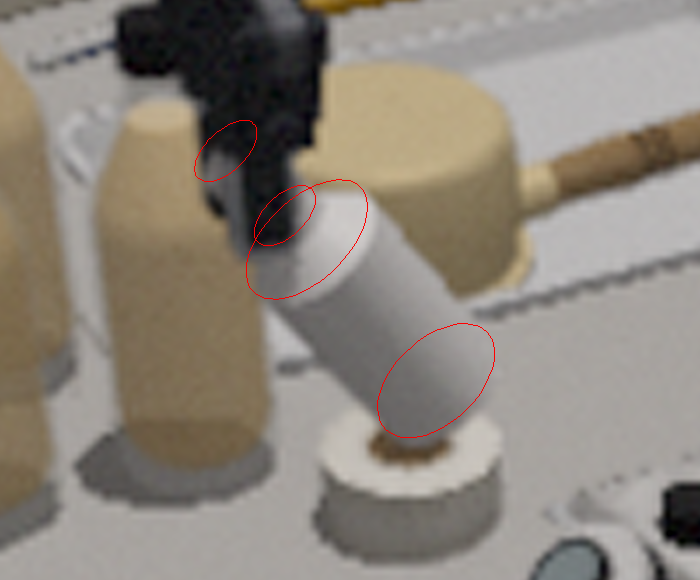

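send_rows([
  [-1,0,4,0,18],
  [-1,0,9,0,18],
  [0,0,10,0,18],
  [0,0,6,0,18],
  [0,0,2,0,18],
  [0,0,0,0,18],
  [0,0,0,0,18],
])

```text
clock: 22.75
eef_pos: [0.5327, 0.1935, 0.2541]
tool_rot: [0.107, 0.994, -0.0, -0.0]
ft_force: [-0.5, 0.2, -1.4]
finger_gap: 0.277
```

```bash
python3 look.py 13
python3 - <<'E'
from h import *
import pickle
p,az,C=pickle.load(open("look13.pkl","rb"))
from plan import state
L=np.array([.6388,.1716,.105]);t=.6; u=np.array([-np.cos(-.209),-np.sin(-.209),0]); d=np.sin(t)*u+np.array([0,0,np.cos(t)])
e=np.cross(d,[0,0,1.]);e/=np.linalg.norm(e);f=np.cross(d,e)
for n,off in (("scene",None),("top",None)):
    c=C[n]; q=proj(c,[L+.08*d])[0]; im=cv2.resize(c["im"],None,fx=7,fy=7,interpolation=cv2.INTER_CUBIC)
    for s,r,col in ((0,.018,(0,255,0)),(0,.030,(0,255,0)),(.08,.025,(0,0,255)),(.158,.025,(0,0,255)),(.17,.0125,(0,0,255)),(.202,.0125,(0,0,255))):
        P=np.array([L+s*d+r*(np.cos(a)*e+np.sin(a)*f) for a in np.linspace(0,6.283,60)])
        cv2.polylines(im,[((proj(c,P)+.5)*7).astype(int)],True,col,1)
    x,y=int(q[0]*7)-330,int(q[1]*7)-260; x=max(x,0);y=max(y,0); cv2.imwrite(f"pics/ov_{n}13.png",im[y:y+580,x:x+700])
E
python3 fit.py 13
```

```text
t 22.75 tcp [0.5327 0.1935 0.2541] az 2.9277 zz [-0.  0. -1.] F [-0.5  0.2 -1.4] gap 0.277 q [ 0.25  0.12  1.3   0.    1.72 -1.11]
scene offset 173 79
top offset 129 136
side 0 [224.6 137.6] [210.3 123.3] off [ 0.3  0.1  0.1 -3.8 -4.2  0.1  0.1  0.1  0.1 -0.  -0.  -0.   0.1 -0.
 -0.   0.1]
side 1 [238.9 123.8] [225.2 108.7] off [-6.  -5.4 -5.4 -6.  -4.4  4.5  3.8  0.3 -0.2  5.2  1.7  0.5  0.3  0.2
 -0.1 -0. ]
theta 32.537941632972945 lateral mm -12.969615953332717 rms 2.670604234985926
slope 0 [ 0.08573529 -1.07426471] px over body
slope 1 [ 0.44294118 -4.00955882] px over body
--- per side
0 14 theta 34.39 lat 1.950593519331015 rms 0.05893883258058696
1 5 theta 44.98 lat 106.12762369135022 rms 0.28727242319495977
daz -2 31.001452874443654
daz 2 30.709524609468776
```

View pics/ov_scene13.png

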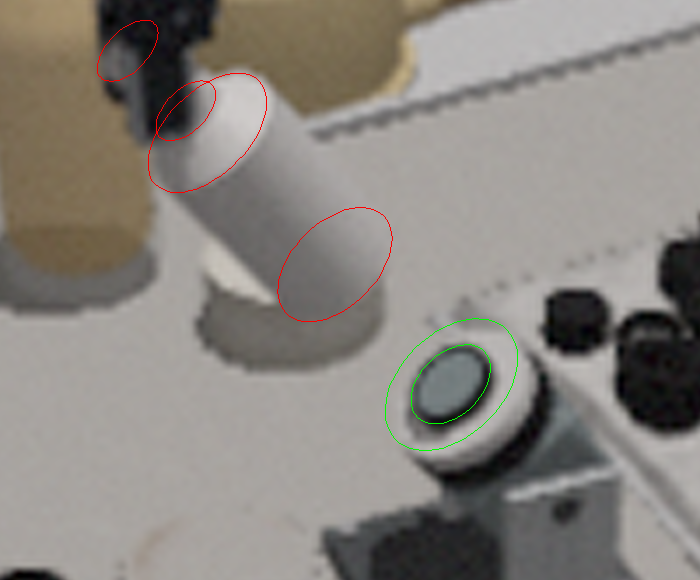

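View pics/ov_top13.png

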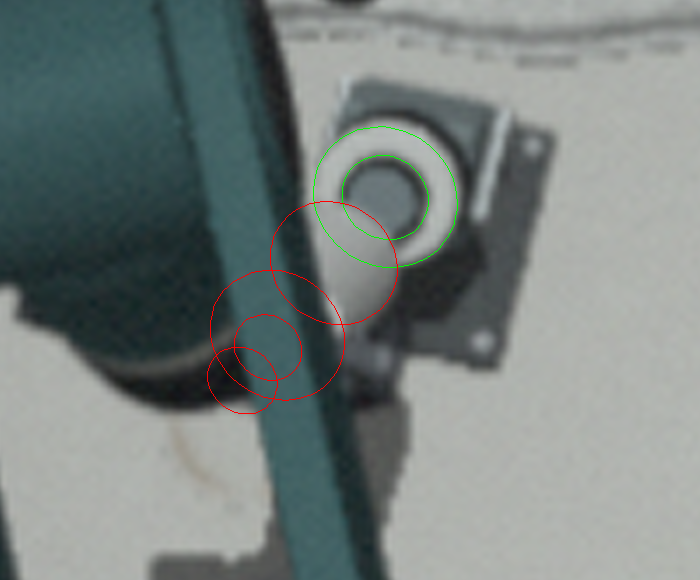

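View pics/wrist13.png

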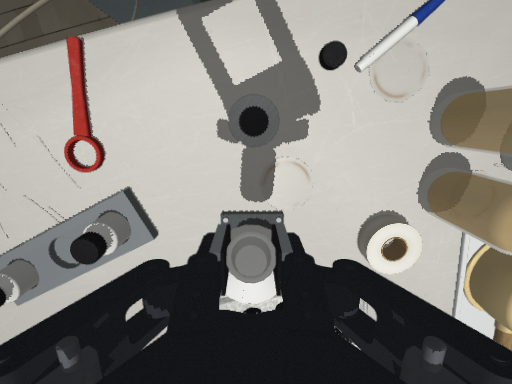

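send_rows([
  [0,0,0,0,18],
  [0,0,0,0,18],
  [0,0,0,0,18],
  [0,0,0,0,18],
  [0,0,0,0,18],
  [0,0,0,0,18],
  [0,0,0,0,18],
  [0,0,0,0,18],
  [0,0,0,0,18],
  [0,0,0,0,18],
])

```text
clock: 23.73
eef_pos: [0.5328, 0.1935, 0.2543]
tool_rot: [0.107, 0.994, 0.0, -0.0]
ft_force: [0.2, 0.5, -2.0]
finger_gap: 0.276
```

```bash
python3 look.py 14; python3 fit.py 14 | sed -n '1,3p;/---/,$p'; python3 -c "
import cv2
a=cv2.imread('pics/scene13.png').astype(int);b=cv2.imread('pics/scene14.png').astype(int)
print(abs(a-b)[90:150,190:260].max(),abs(a-b)[90:150,190:260].mean(),abs(a-b).mean())"
```

```text
t 23.7333 tcp [0.5328 0.1935 0.2543] az 2.9278 zz [-0.  0. -1.] F [ 0.2  0.5 -2. ] gap 0.276 q [ 0.25  0.12  1.3   0.    1.72 -1.11]
scene offset 173 79
top offset 129 136
side 0 [224.6 137.6] [210.3 123.2] off [ 0.3  0.1  0.1 -3.9 -4.2  0.1  0.1  0.1  0.1  0.1 -0.1 -0.1 -0.  -0.
 -0.1 -0. ]
side 1 [238.9 123.7] [225.2 108.6] off [-4.4 -6.  -4.9 -4.8 -5.2  4.4  3.6  0.2 -0.2  5.   0.8  0.4  0.3  0.2
--- per side
0 14 theta 34.63 lat 4.545790341147906 rms 0.06593733248561509
1 6 theta 38.88 lat 48.07157769874516 rms 0.12789499019386869
daz -2 31.201652322707307
daz 2 30.90892704025456
43 1.8965079365079365 1.9600728352864583
```

View pics/scene14.png

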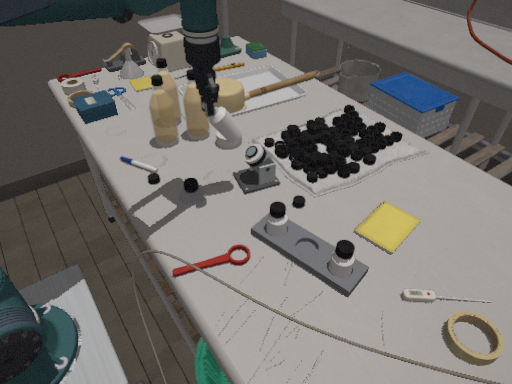

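```bash
python3 -c "
from station import ticket,bot
print(ticket.job_done()); print(bot.sense()['clock'])"
```

```text
the job is handed in; nothing more can be done
None
the job is handed in; nothing more can be done
```

I put the loose cap over the peg of the cap stand. I then took the tall jar by its neck and am holding it in front of the inspection camera. I handed the job in about 24 s into the 53 s limit.

**How the tilt was made:** the moves cannot tilt the tool. I pivoted the jar in the fingers by leaning it on the edge of its pocket. A first check showed about 32°, so I trimmed it by pressing the base edge lightly on the table.

**Last checks:**
- **Position:** the target outline, 80 mm from the glass and on the line of sight, lay over the jar in both the scene and top pictures. The tool stood about 1 mm above the height I had worked out, which is within the 2 mm camera calibration.
- **Angle:** the clean edge of the jar gave a tilt of 34.4°, then 34.6° a second later, against the 34° (0.60 rad) asked. The other edge had too little contrast to use in those pictures. A fit just before the final move disagreed a little, at about 33–33.7°, so the tilt could be about 1° off.
- **Steadiness:** the jar and tool did not visibly move over the last second, with a 45 N grip.
- **Everything else:** the last picture shows the cap on the peg and both short jars standing in the rack. I brought nothing near the camera except the jar, at its viewing distance.

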